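Turn the sample carousel to the yellow-capped part

ROBOT

A 7-joint arm with a two-finger parallel gripper is mounted at the origin on the work surface. World frame = base frame: x ahead of the robot, y to its left, z up, the work surface at z = 0. Lengths are in m, angles in rad, forces in N, time in s.
With the tool pointing down it reaches from about 0.425 to 0.925 m from the base axis. Payload 6.8 kg.
Tool frame: the origin (TCP) lies midway between the tips of the shut fingers; the grasp point (between the pads) lies 19 mm behind it; z points along the fingers, x is the direction in which the jaws open and shut, and the axes are right-handed (so a half turn about z gives the same grasp; the last joint's range is limited). The gripper opens to 85 mm and grips with 20 to 120 N. Pads are 22 mm wide; open, the fingers measure 114 mm over their backs; the gripper's body (76 mm by 85 mm) begins 54 mm behind the grasp point. The pads swing forward as they close: fully open they stand 13 mm farther back than shut.
Start: joints at [0.993, 0.477, 0.022, 1.555, -0.011, 1.109, -0.083], TCP at [0.306, -0.602, 0.231] pointing down, gripper open.
Joint ranges: [-2.96, 2.96], [-0.34, 2.1], [-1.41, 1.46], [0.24, 2.44], [-1.37, 4.51], [0.17, 1.92], [-2.96, 2.96]. Speed limits (rad/s): [2.39, 2.39, 3.14, 3.14, 3.14, 3.14, 3.14].

INTERFACE

Orientations are given as a unit quaternion [w, x, y, z].
In Python, from station import bot, imaging, nets gives the robot as it stands. The module is installed in compiled form; this text tells all that it offers.
- The arm moves only by the tool apply_moves, never from a script. Its argument "moves" is text: rows parted by semicolons, each of 7 numbers parted by spaces: the gripper command: -1 is fully open, 1 is shut, values between are in proportion, then the shift along the tool's x, y, z normalised to -1 to 1, where 1 is 120 mm, then the turn, a rotation vector about the tool's x, y, z normalised to -1 to 1, where 1 is 4 degrees. In form: hand dx dy dz rx ry rz; .... A call has 1 to 12 rows; each row shifts and turns the commanded pose from where the row before left it, along the tool's axes as they then stand; what a row does not reach is not made up. A row lasts 1/12 s, in which the tool goes at most 41.7 mm and 7.16 degrees, less where a joint would pass 70% of its speed; a pose out of reach is approached as far as the arm can. A call with a number of a shift or a turn outside -1 to 1 is refused whole. A call with a gripper value outside its range is refused whole. The fingers move at their own pace and stop on an object; "force" is the grip in N (left out, the last holds). Time passes only in rows, so rows that do not move let the fingers close. It gives the time, the measured TCP pose, the force and the opening at its end, in the units of the state.
- bot.get_obs(): the state, without advancing time (a new reading comes with each control period).
- imaging.read_camera(name): name is "side" or "top"; returns a dict with "image" (400x640x3 uint8, red, green, blue), "fx", "fy", "cx", "cy" (pixels), "view" (4x4, takes a point from world to camera coordinates). Camera axes: x right, y down, z forward; pixel columns grow to the right and rows downward; lengths in m; the calibration is good to about 2 mm. A picture is of the moment at which its call begins. There is no depth.
- bot.hand_in(): hands the job in, once; it reports no verdict.
Trained networks look in a picture, given as the dict that the camera call returned (one of the last four; its "shot" number tells which), for a name from the list of things; names that differ only in an ending like _2 or _b are one class to them, and where a whole thing is asked for, a point or a joint stands for the part that bears it (a point fixed in the world has none). Each returns a list of dicts, best first, with "score" (0 to 1); they miss things now and then, are a little off and sometimes report something else, mostly with a low value. They report only what shows in the picture. A call takes as long as a camera call. They do not tell look-alikes from the thing itself.
- nets.spot_in(picture, name): "rect" ([left, top, right, bottom] in pixels, round what is visible of it).
- nets.outline_of(picture, name): "region" (400x640 bool, what is visible of it) and "rect" ([left, top, right, bottom] in pixels, round what is visible of it).
- nets.spot_point(picture, name): "location" ([column, row] in pixels: a listed point, or the origin of a listed thing).
The state is a dict: "t": time; "q": joint angles; "joint_vel": joint speeds; "joint_torque": joint torques, N m; "eef_pos": TCP position; "tool_rot": TCP orientation; "contact_force": force on the tool from outside, world axes, zero at the start; "torque": the same for the moment, N m; "gripper_width": opening from 0.0 (shut) to 1.0 (fully open).
Only numpy, scipy, OpenCV 4.12 (cv2) and the standard library are available. Lean on these libraries where they do the work, as an engineer would, in place of code of your own. Each camera call takes 0.05 s, during which the arm holds its last target.

TASK

Three sample parts stand loose on the hand-turned turntable on the desk. Gently push the turntable round by the black finger pegs on its rim until the part with the yellow cap stands at the front, lined up with the red arrow that sticks out from the stand, and leave the turntable at rest there. Do not touch or lift any of the three parts, do not grip the pegs, and leave the mouse, the orange stapler and the blue tape roll where they are.

Things in the scene. Friction and masses are not known exactly. Their poses are not given: they have to be found in the camera images.
- stand: fixed black round stand of the turntable, 190 mm across, screwed to the desk. Origin on the turning axis at desk height. Its -x axis is the front: a flat red arrow (6 mm high) lies along it on the desk and ends in a point 217 mm from the axis. The stand's yaw varies.
- platter (a joint): angle of the platter about the vertical axis relative to the stand, rad, growing counter-clockwise seen from above; it can be turned freely either way and stays where it is left (light friction: about 0.6 N at the rim turns it).
- platter_centre (a point): centre of the platter's top face, on the turning axis, 32 mm above the desk; its axes turn with the platter. The white platter is 250 mm across and 12 mm thick (its underside 20 mm above the desk). Eight black upright pegs, 12 mm in diameter, rise 35 mm above its top face (to 67 mm above the desk), their axes 116 mm from the turning axis and 45 degrees apart, the first on the platter's +x axis.
- peg_top (a point): top centre of the first peg (platter +x direction), 67 mm above the desk; at joint value 0 it lies on the stand's +x axis
- capped: the part to bring to the front: loose aluminium flanged hub, 40 mm across at its foot, 36 mm tall, with a yellow round cap 33 mm across on top. Origin at the centre of its underside, z up. It stands on the platter about 50 to 75 mm from the axis and rides round with it by friction.
- casting: loose grey metal casting, base 36 x 28 mm, 30 mm tall, origin at the centre of its underside; stands on the platter, not to be touched
- heatsink: loose black finned block, 30 x 30 mm, 32 mm tall, origin at the centre of its underside; stands on the platter, not to be touched
- mouse: loose black computer mouse on the desk, 105 x 58 x 33 mm, origin at the centre of its underside, long axis x; bystander
- stapler: loose orange and black stapler standing on the desk, 120 x 34 x 52 mm, origin at the centre of its underside, long axis x; bystander
- tape: loose blue round tape roll lying flat on the desk, 64 mm across, 25 mm high, origin at the centre of its underside; bystander
Mind the look-alikes: they are no part of the job. Leave any pink or purple look-alike of the capped alone.

How it is judged:
At the end, for the whole second after the job is handed in: Yellow-capped part at the front, within 14 mm sideways of the arrow's centre line and over 35 mm from the axis; platter at rest (under 0.05 rad/s); all three parts upright within 90 mm of the axis; mouse, stapler and tape roll within 20 mm of where they began (y of capped in the frame of stand between -0.014 and 0.014 m and x of capped in the frame of stand below -0.035 m and horizontal distance between each of capped, casting, heatsink and platter_centre below 0.09 m and angle between each of capped, casting, heatsink's own z axis and vertical below 0.15 rad and velocity of joint platter between -0.05 and 0.05 rad/s and distance of each of mouse, stapler, tape from where it was at the start of the episode below 0.02 m); the robot touches nothing.
It fails at once if the robot touches one of the three parts (over 0.3 N) (contact force between any of the arm, the fingers and capped above 0.3 N or contact force between any of the arm, the fingers and casting above 0.3 N or contact force between any of the arm, the fingers and heatsink above 0.3 N).
It fails at once if a part is lifted off the platter (by more than 10 mm) or falls off it (height (world z) of any of capped, casting, heatsink above 0.042 m or height (world z) of any of capped, casting, heatsink below 0.022 m).
It fails at once if the turntable is pushed or gripped hard (over 20 N) (contact force between the fingers and stand above 20 N).
It fails at once if a bystander is pushed away by more than 20 mm or lifted (distance of any of mouse, stapler, tape from where it was at the start of the episode above 0.02 m).
It also fails if it takes over 51 s, if anything falls off the work surface, if the arm or the gripper's body presses on something with over 40 N, if the wrist force passes 120 N, or if a joint passes its speed limit or range.

## Working session

There is one attempt and no reset: what is moved stays moved. The work goes in short steps, Python scripts to look and compute and a tool call to move; the robot and the scene stay as the last step left them, time stands still between calls to the robot, and variables do not carry over. Pictures are saved under pics/ and viewed, and the job is handed in when it is done.

Besides the shell and the picture viewer there is one more tool, called after ">>>" by a JSON object that holds its "name" and its "arguments". apply_moves: Moves the arm, as the interface text tells. Scaled input: -1 to 1 covers 120 mm each way for a shift and 4 degrees each way for a turn. Its arguments: {"type":"object","properties":{"moves":{"type":"string"},"force":{"type":"number"}},"required":["moves"]}

```bash
mkdir -p pics
python3 - <<'E'
from station import bot, imaging, nets
import cv2, numpy as np
print(bot.get_obs())
for n in ["side","top"]:
    p=imaging.read_camera(n)
    cv2.imwrite(f"pics/{n}0.png",cv2.cvtColor(p["image"],cv2.COLOR_RGB2BGR))
    print(n,p["fx"],p["fy"],p["cx"],p["cy"],np.round(p["view"],4).tolist())
    for o in ["stand","platter_centre","peg_top","capped","casting","heatsink","mouse","stapler","tape"]:
        print(o,[(np.round(d["location"],1).tolist(),round(d["score"],2)) for d in nets.spot_point(p,o)[:3]])
E
```

```text
{'t': 0.0, 'q': array([ 0.99289695,  0.47781256,  0.02234629,  1.55641834, -0.0115307 ,
        1.10930914, -0.08309707]), 'joint_vel': array([-0.00012699,  0.0009651 , -0.00033979, -0.00041684, -0.00048076,
       -0.00104364,  0.00015912]), 'joint_torque': array([ 6.26285764e-04, -5.96444786e+01,  1.60818659e+00, -2.81193244e+01,
        1.24343482e-02,  9.27448331e-03, -7.70040202e-06]), 'eef_pos': array([ 0.30530738, -0.60135721,  0.23033147]), 'tool_rot': array([-4.27697917e-04,  8.52264916e-01, -5.23109631e-01, -8.02943644e-04]), 'contact_force': array([ 0.09119874, -0.65592385, -0.11126906]), 'torque': array([ 0.00414541,  0.00242477, -0.03181883]), 'gripper_width': 1.0003039425297566}
side 444.80183714230367 444.80183714230367 317.7928835303097 204.79802698291815 [[0.9886, -0.1507, -0.0047, -0.6155], [-0.1, -0.6323, -0.7682, 0.1379], [0.1128, 0.7599, -0.6402, 0.925], [0.0, 0.0, 0.0, 1.0]]
stand [([307.7, 254.4], 0.68)]
platter_centre [([311.6, 245.8], 0.64)]
peg_top [([345.6, 266.9], 0.82)]
capped [([435.3, 289.0], 0.85), ([331.1, 234.6], 0.82), ([415.7, 252.2], 0.57)]
casting [([289.3, 226.8], 0.77)]
heatsink [([318.7, 263.1], 0.65)]
mouse [([236.9, 201.7], 0.95)]
stapler [([400.4, 349.7], 0.76)]
tape [([313.0, 185.0], 0.97)]
top 391.6075084438187 391.6075084438187 321.2360275225483 197.05641640614868 [[-0.0164, -0.9996, -0.0225, 0.0621], [-0.9872, 0.0197, -0.158, 0.6248], [0.1584, 0.0196, -0.9872, 0.9449], [0.0, 0.0, 0.0, 1.0]]
stand []
platter_centre [([362.9, 208.5], 0.7)]
peg_top [([401.0, 183.2], 0.63)]
capped [([352.6, 185.3], 0.63), ([335.9, 126.9], 0.55), ([366.7, 126.2], 0.48)]
casting [([337.8, 222.9], 0.55)]
heatsink [([383.8, 205.6], 0.64)]
mouse [([272.5, 265.7], 0.87)]
stapler [([448.6, 161.4], 0.6), ([337.3, 221.6], 0.19)]
tape [([449.5, 163.3], 0.74), ([261.9, 193.0], 0.72), ([339.6, 219.8], 0.61)]
```

View pics/side0.png

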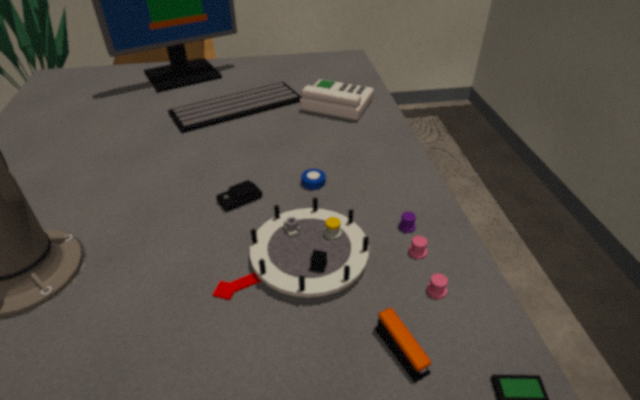

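View pics/top0.png

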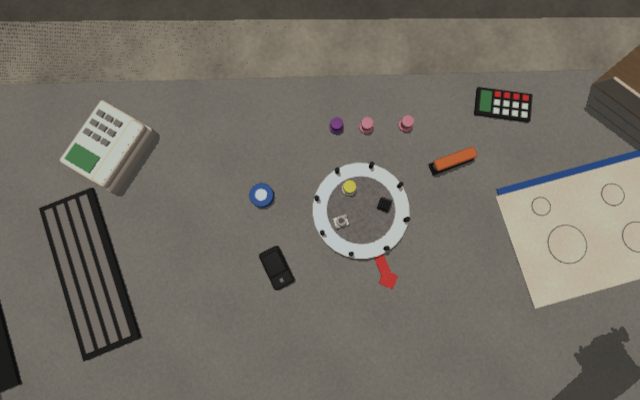

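The top view shows the platter centred near (361,211). The yellow cap is at (349,187), the arrow tip near (390,287), and the pegs sit on the rim. The look-alikes stand behind at row 125, the stapler is at (455,160), the tape at (262,195) and the mouse at (277,268). Next I'll turn these into world positions.

```bash
cat > h.py <<'E'
from station import bot, imaging, nets
import cv2, numpy as np
def ray(p,uv,z):
    V=np.array(p["view"]);R=V[:3,:3];t=V[:3,3]
    d=R.T@np.array([(uv[0]-p["cx"])/p["fx"],(uv[1]-p["cy"])/p["fy"],1.]);c=-R.T@t
    return (c+d*(z-c[2])/d[2])[:2]
def proj(p,X):
    V=np.array(p["view"]);c=V[:3,:3]@np.array(X)+V[:3,3]
    return np.array([p["fx"]*c[0]/c[2]+p["cx"],p["fy"]*c[1]/c[2]+p["cy"]])
def mask(p,kind):
    h=cv2.cvtColor(p["image"],cv2.COLOR_RGB2HSV)
    lo,hi={"yellow":((22,120,90),(35,255,255)),"red":((0,170,90),(6,255,255)),"white":((0,0,165),(179,60,255))}[kind]
    return cv2.inRange(h,lo,hi)
def blobs(m,amin=15):
    n,l,s,c=cv2.connectedComponentsWithStats(m)
    return [(int(s[i,4]),c[i],(l==i)) for i in range(1,n) if s[i,4]>=amin]
def platter(p):
    # fit circle of rim top face, z=.032
    m=mask(p,"white"); b=max(((a,c,l) for a,c,l in blobs(m) if np.hypot(*(ray(p,c,.032)-[.6,-.11]))<.15),key=lambda x:x[0])
    cs,_=cv2.findContours(b[2].astype(np.uint8),cv2.RETR_EXTERNAL,cv2.CHAIN_APPROX_NONE)
    c=max(cs,key=len)[:,0,:]; hull=cv2.convexHull(c)[:,0,:]
    W=np.array([ray(p,u,.032) for u in hull])
    A=np.c_[2*W,np.ones(len(W))];s=np.linalg.lstsq(A,(W**2).sum(1),rcond=None)[0]
    return s[:2],np.sqrt(s[2]+s[:2]@s[:2])
def yellow(p,z=.068):
    b=[(a,c) for a,c,l in blobs(mask(p,"yellow")) ]
    return [(a,np.round(c,1),ray(p,c,z)) for a,c in b]
E
cat > m1.py <<'E'
from h import *
for n in ["top","side"]:
    p=imaging.read_camera(n)
    print(n,"platter",platter(p)); print("yellow",yellow(p))
    m=mask(p,"red")
    for a,c,l in blobs(m,30):
        ys,xs=np.nonzero(l); W=np.array([ray(p,(x,y),.006) for x,y in zip(xs,ys)])
        if np.hypot(*(W.mean(0)-[.6,-.11]))<.3:
            print("red",a,W.mean(0), "near base", W[np.argmin(np.hypot(*W.T))])
    for o,z in [("casting",.032),("heatsink",.032),("mouse",0),("stapler",0),("tape",0),("peg_top",.067)]:
        d=nets.spot_point(p,o)
        if d: print(o,ray(p,d[0]["location"],z))
    if n=="top":
        cv2.imwrite("pics/crop0.png",cv2.resize(cv2.cvtColor(p["image"][100:300,230:490],cv2.COLOR_RGB2BGR),None,fx=3,fy=3,interpolation=cv2.INTER_CUBIC))
E
python3 m1.py
```

```text
top platter (array([ 0.59501229, -0.04917398]), np.float64(0.12310755848818293))
yellow [(127, array([349.4, 186.2]), array([ 0.64904901, -0.02061511]))]
red 351 [ 0.43422142 -0.10904833] near base [ 0.39696937 -0.1201419 ]
casting [0.56402209 0.00993606]
heatsink [ 0.6047996  -0.11308636]
mouse [0.44719674 0.17252244]
stapler [ 0.72198303 -0.29388264]
tape [0.64319525 0.20949136]
peg_top [ 0.64860805 -0.15220093]
side platter (array([ 0.59610424, -0.05254418]), np.float64(0.12193456019354917))
yellow [(137, array([332.6, 222.9]), array([ 0.65016892, -0.02768167]))]
red 577 [ 0.43706017 -0.11348063] near base [ 0.39601517 -0.1225079 ]
casting [0.56458978 0.01362521]
heatsink [ 0.60827069 -0.11136871]
mouse [0.44851075 0.1646664 ]
stapler [ 0.71674662 -0.29860907]
tape [0.63880924 0.21120068]
peg_top [ 0.66029726 -0.15460055]
```

View pics/crop0.png

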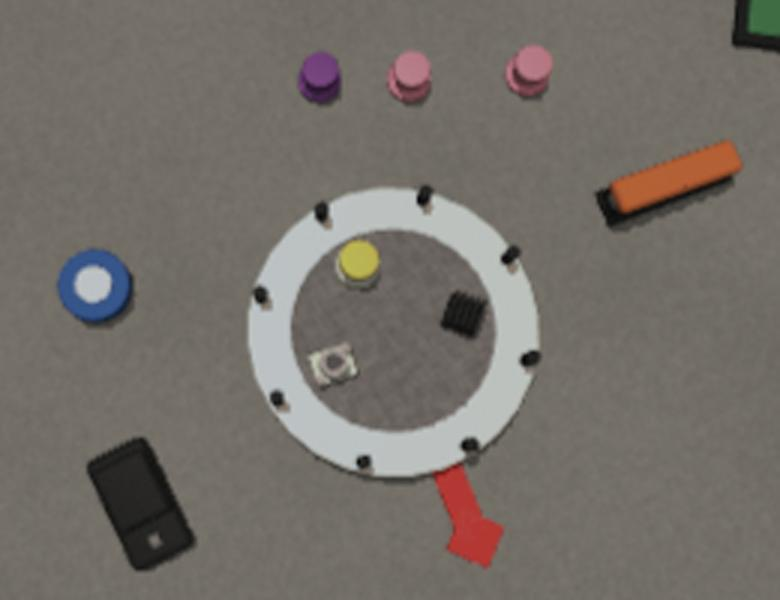

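```bash
cat > m2.py <<'E'
from h import *
p=imaging.read_camera("top")
C=np.array([.5955,-.051])
for c in [(470,445),(531,357),(512,253),(425,195),(321,210),(260,294),(277,398),(363,461)]:
    w=ray(p,(230+c[0]/3,100+c[1]/3),.06); d=w-C; print(np.round(w,3),round(np.hypot(*d),3),round(np.degrees(np.arctan2(d[1],d[0])),1))
R=cv2
o=bot.get_obs(); w,x,y,z=o["tool_rot"]
from scipy.spatial.transform import Rotation as Ro
M=Ro.from_quat([x,y,z,w]).as_matrix(); print(M.round(3))
for tgt_ang in (-120,):
    T=C+.119*np.array([np.cos(np.radians(tgt_ang)),np.sin(np.radians(tgt_ang))])
    d=np.r_[T,.2]-o["eef_pos"]; print(T,(M.T@d)/.12)
E
python3 m2.py
```

```text
[ 0.494 -0.108] 0.117 -150.7
[ 0.565 -0.161] 0.115 -105.5
[ 0.653 -0.15 ] 0.114 -60.0
[ 0.704 -0.079] 0.112 -14.5
[0.693 0.009] 0.115 31.7
[0.622 0.062] 0.116 76.8
[0.535 0.049] 0.117 121.2
[ 0.482 -0.02 ] 0.118 164.9
[[ 0.453 -0.892  0.   ]
 [-0.892 -0.453 -0.   ]
 [ 0.    -0.    -1.   ]]
[ 0.536      -0.15405702] [-2.45871836 -3.40141753  0.26095607]
```

>>> {"name": "apply_moves", "arguments": {"moves": "1 -0.1 -0.14 0 0 0 0; 1 -0.19 -0.262 0 0 0 0; 1 -0.19 -0.262 0 0 0 0; 1 -0.19 -0.262 0 0 0 0; 1 -0.19 -0.262 0 0 0 0; 1 -0.19 -0.262 0 0 0 0; 1 -0.19 -0.262 0 0 0 0; 1 -0.19 -0.262 0 0 0 0; 1 -0.19 -0.262 0 0 0 0; 1 -0.19 -0.262 0 0 0 0; 1 -0.19 -0.262 0 0 0 0; 1 -0.19 -0.262 0 0 0 0", "force": 20}}

```text
t: 2.75
eef_pos: [0.5106, -0.2017, 0.2316]
tool_rot: [-0.0, 0.852, -0.523, 0.0]
contact_force: [0.6, -0.2, -0.0]
gripper_width: 0.001
```

>>> {"name": "apply_moves", "arguments": {"moves": "1 -0.18 -0.26 0 0 0 0; 1 -0.1 -0.12 0 0 0 0; 1 0 0 0 0 0 1; 1 0 0 0 0 0 1; 1 0 0 0 0 0 1; 1 0 0 0 0 0 1; 1 0 0 0 0 0 1; 1 0 0 0 0 0 1; 1 0 0 0 0 0 1; 1 0 0 0 0 0 1; 1 0 0 0 0 0 1; 1 0 0 0 0 0 1"}}

```text
t: 3.75
eef_pos: [0.5355, -0.1528, 0.2314]
tool_rot: [0.0, -0.621, 0.784, -0.0]
contact_force: [0.7, -0.4, 0.4]
gripper_width: -0.003
```

>>> {"name": "apply_moves", "arguments": {"moves": "1 0 0 0 0 0 1; 1 0 0 0 0 0 1; 1 0 0 0 0 0 1; 1 0 0 0 0 0 1; 1 0 0 0 0 0 0.25; 1 0 0 0 0 0 0"}}

```text
t: 4.25
eef_pos: [0.5355, -0.1528, 0.2314]
tool_rot: [0.0, -0.5, 0.866, -0.0]
contact_force: [-0.1, 0.6, -0.3]
gripper_width: 0.003
```

>>> {"name": "apply_moves", "arguments": {"moves": "1 0 0 0.2 0 0 0; 1 0 0 0.25 0 0 0; 1 0 0 0.25 0 0 0; 1 0 0 0.25 0 0 0; 1 0 0 0.15 0 0 0; 1 0 0 0.1 0 0 0; 1 0 0 0 0 0 0"}}

```text
t: 4.83
eef_pos: [0.5339, -0.1524, 0.085]
tool_rot: [-0.002, -0.5, 0.866, 0.001]
contact_force: [-0.1, 0.8, -0.8]
gripper_width: 0.002
```

Run:
```python
from h import *
for n,(a,b,c,d) in {"side":(170,320,200,420),"top":(100,300,230,490)}.items():
    p=imaging.read_camera(n)
    cv2.imwrite(f"pics/{n}1.png",cv2.resize(cv2.cvtColor(p["image"][a:b,c:d],cv2.COLOR_RGB2BGR),None,fx=3,fy=3,interpolation=cv2.INTER_CUBIC))
```

```text
(no output)
```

View pics/side1.png

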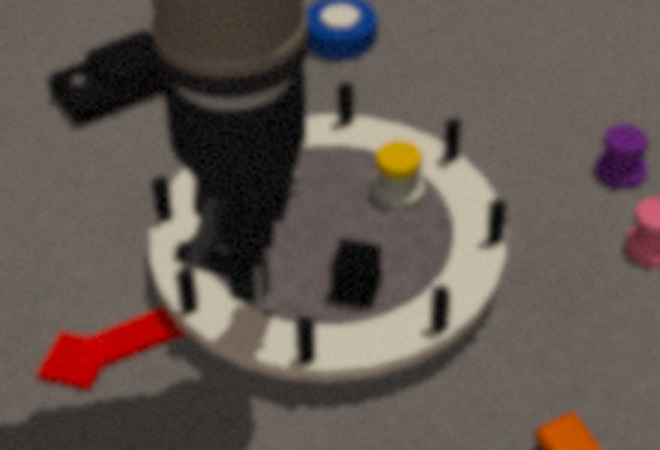

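View pics/top1.png

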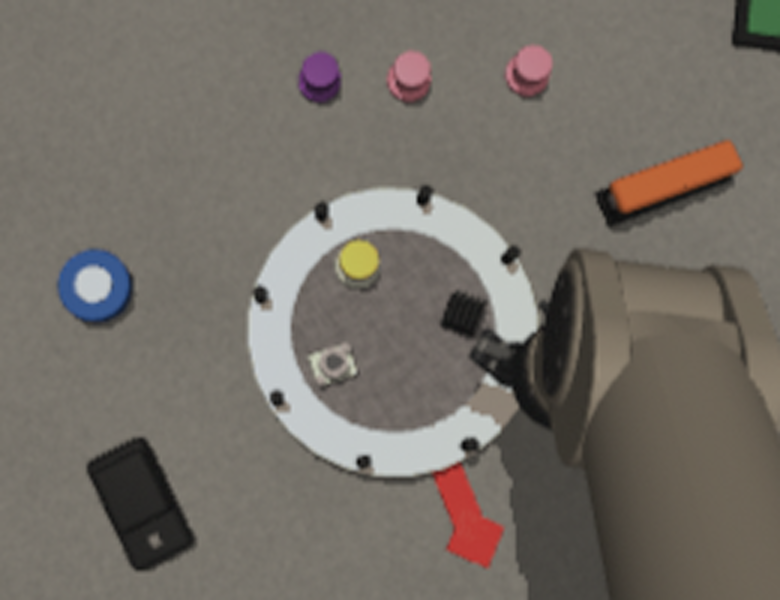

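Run:
```python
from h import *
t=imaging.read_camera("top"); s=imaging.read_camera("side")
for z in (.06,.08,.1,.12,.14,.16): print(z,ray(t,(230+490/3,100+350/3),z).round(3),ray(s,(200+185/3,170+250/3),z).round(3), ray(s,(200+245/3,170+290/3),z).round(3))
print(proj(s,(.534,-.152,.085)),proj(t,(.534,-.152,.085)))
a=s["image"][200:290,240:310]
cv2.imwrite("pics/side2.png",cv2.resize(np.clip(cv2.cvtColor(a,cv2.COLOR_RGB2BGR).astype(float)*3,0,255).astype(np.uint8),None,fx=8,fy=6,interpolation=cv2.INTER_CUBIC))
a=t["image"][190:260,370:440]
cv2.imwrite("pics/top2.png",cv2.resize(np.clip(cv2.cvtColor(a,cv2.COLOR_RGB2BGR).astype(float)*3,0,255).astype(np.uint8),None,fx=8,fy=8,interpolation=cv2.INTER_CUBIC))
```

```text
0.06 [ 0.571 -0.128] [ 0.498 -0.085] [ 0.534 -0.126]
0.08 [ 0.569 -0.125] [ 0.499 -0.105] [ 0.533 -0.145]
0.1 [ 0.567 -0.121] [ 0.499 -0.124] [ 0.533 -0.163]
0.12 [ 0.565 -0.118] [ 0.5   -0.144] [ 0.532 -0.181]
0.14 [ 0.563 -0.115] [ 0.5   -0.164] [ 0.532 -0.2  ]
0.16 [ 0.561 -0.112] [ 0.501 -0.183] [ 0.531 -0.218]
[282.25862688 267.67778598] [405.7104842  230.78060732]
```

View pics/side2.png

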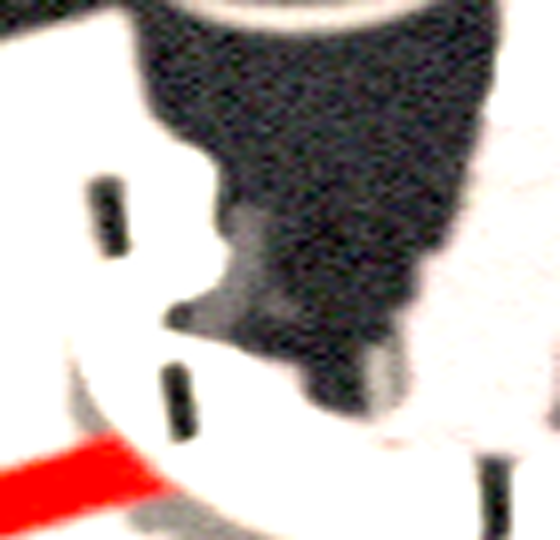

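View pics/top2.png

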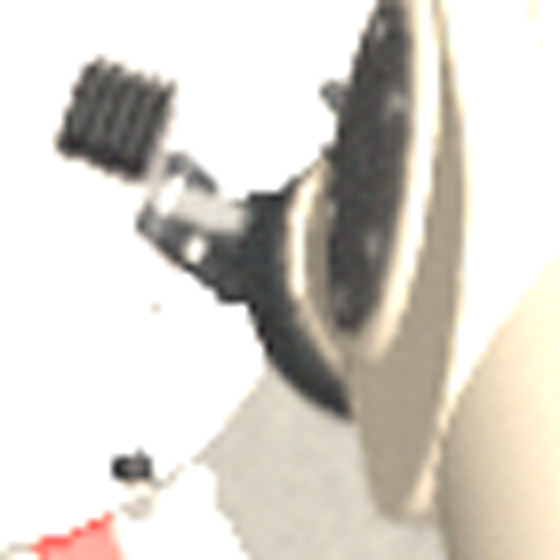

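>>> {"name": "apply_moves", "arguments": {"moves": "1 0 0 0.15 0 0 0; 1 0 0 0.12 0 0 0; 1 0 0 0.05 0 0 0; 1 0 0 0.01 0 0 0; 1 0 0 0 0 0 0"}}

```text
t: 5.45
eef_pos: [0.5359, -0.1529, 0.0484]
tool_rot: [0.0, -0.499, 0.866, -0.0]
contact_force: [0.3, -0.1, 0.3]
gripper_width: -0.002
```

>>> {"name": "apply_moves", "arguments": {"moves": "1 0 -0.021 0 0 0 -0.3; 1 0 -0.021 0 0 0 -0.3; 1 0 -0.021 0 0 0 -0.3; 1 0 -0.014 0 0 0 -0.2; 1 0 -0.014 0 0 0 -0.2; 1 0 -0.014 0 0 0 -0.2; 1 0 -0.014 0 0 0 -0.2; 1 0 -0.021 0 0 0 -0.3; 1 0 -0.021 0 0 0 -0.3; 1 0 -0.028 0 0 0 -0.4; 1 0 -0.028 0 0 0 -0.4; 1 0 -0.028 0 0 0 -0.4"}}

```text
t: 6.45
eef_pos: [0.5626, -0.1645, 0.0476]
tool_rot: [0.0, -0.602, 0.798, 0.0]
contact_force: [-0.7, 0.7, -0.1]
gripper_width: 0.002
```

```bash
cat > st.py <<'E'
from h import *
import sys
C=np.array([.594,-.050])
o=bot.get_obs();e=o["eef_pos"];d=e[:2]-C
a,b=o["tool_rot"][1:3]
x=np.degrees(np.arctan2(2*a*b,2*a*a-1))
print("r",np.hypot(*d).round(4),"ang",np.degrees(np.arctan2(d[1],d[0])).round(1),"toolx",x.round(1),"z",e[2].round(4),"F",o["contact_force"].round(1),"q7",o["q"][6].round(2),"tilt",o["tool_rot"][[0,3]].round(4))
for n in ("top","side"):
    p=imaging.read_camera(n)
    for a_,c,w in yellow(p):
        v=w-C; print(n,a_,c,"yellow r",np.hypot(*v).round(4),"ang",np.degrees(np.arctan2(v[1],v[0])).round(1))
    A,B,c,D=dict(side=(170,320,200,420),top=(100,300,230,490))[n]
    if len(sys.argv)>1: cv2.imwrite(f"pics/{n}{sys.argv[1]}.png",cv2.resize(cv2.cvtColor(p["image"][A:B,c:D],cv2.COLOR_RGB2BGR),None,fx=3,fy=3,interpolation=cv2.INTER_CUBIC))
E
python3 st.py 3
```

```text
r 0.1188 ang -105.3 toolx -105.9 z 0.0476 F [-0.7  0.7 -0.1] q7 -1.74 tilt [0.     0.0001]
top 129 [346.7 188. ] yellow r 0.0622 ang 35.5
side 138 [329.9 220.8] yellow r 0.0597 ang 29.9
```

View pics/side3.png

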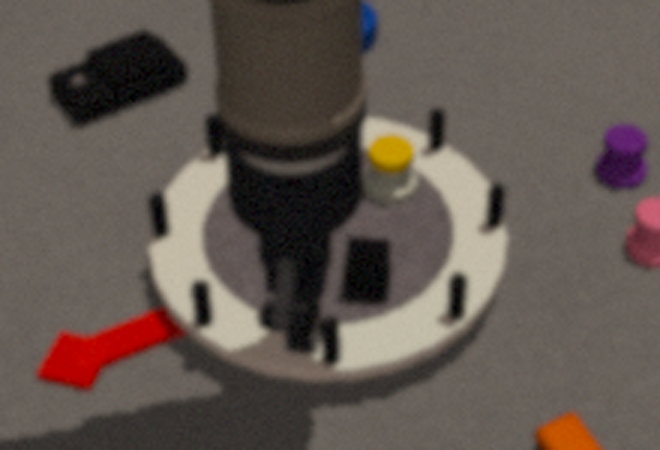

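The platter turns, with the finger behind the peg at crop (330,340). The yellow part is riding along with it. I'll continue the arc.

>>> {"name": "apply_moves", "arguments": {"moves": "1 0 -0.028 0 0 0 -0.4; 1 0 -0.035 0 0 0 -0.5; 1 0 -0.0415 0 0 0 -0.6; 1 0 -0.0415 0 0 0 -0.6; 1 0 -0.0415 0 0 0 -0.6; 1 0 -0.0415 0 0 0 -0.6; 1 0 -0.0415 0 0 0 -0.6; 1 0 -0.0415 0 0 0 -0.6; 1 0 -0.0415 0 0 0 -0.6; 1 0 -0.0415 0 0 0 -0.6; 1 0 -0.0415 0 0 0 -0.6; 1 0 -0.035 0 0 0 -0.5"}}

```text
t: 7.55
eef_pos: [0.6184, -0.1682, 0.0476]
tool_rot: [0.0, 0.773, -0.634, -0.0]
contact_force: [-0.6, 0.3, -0.2]
gripper_width: -0.004
```

```bash
python3 st.py 4
```

```text
r 0.1207 ang -78.3 toolx -78.7 z 0.0476 F [-0.6  0.3 -0.2] q7 -1.35 tilt [ 0.0001 -0.0001]
top 125 [339.1 196.6] yellow r 0.0629 ang 62.3
```

View pics/side4.png

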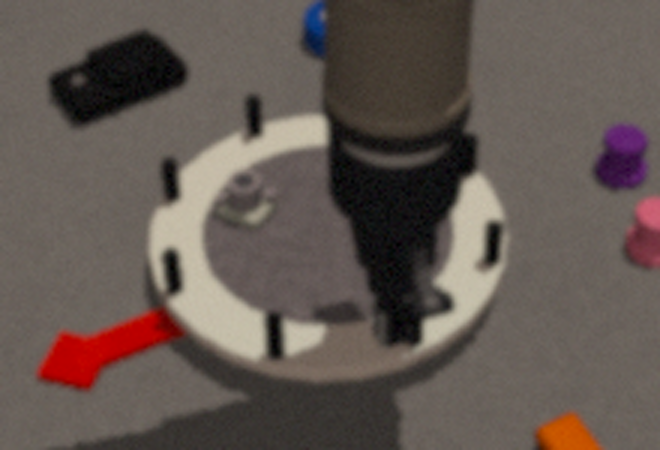

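>>> {"name": "apply_moves", "arguments": {"moves": "1 -0.002 -0.035 0 0 0 -0.5; 1 -0.002 -0.0415 0 0 0 -0.6; 1 -0.002 -0.0415 0 0 0 -0.6; 1 -0.002 -0.0415 0 0 0 -0.6; 1 -0.002 -0.0415 0 0 0 -0.6; 1 -0.002 -0.0415 0 0 0 -0.6; 1 -0.001 -0.0415 0 0 0 -0.6; 1 -0.001 -0.0415 0 0 0 -0.6; 1 -0.001 -0.0415 0 0 0 -0.6; 1 -0.001 -0.0415 0 0 0 -0.6; 1 -0.001 -0.0415 0 0 0 -0.6; 1 -0.001 -0.0415 0 0 0 -0.6"}}

```text
t: 8.65
eef_pos: [0.6706, -0.143, 0.0476]
tool_rot: [0.0, 0.905, -0.426, 0.0]
contact_force: [-0.1, -1.4, -0.4]
gripper_width: -0.002
```

```bash
python3 st.py 5
```

```text
r 0.1205 ang -50.5 toolx -50.4 z 0.0476 F [-0.1 -1.4 -0.4] q7 -0.98 tilt [0.0004 0.    ]
top 126 [336.5 208.3] yellow r 0.0628 ang 90.1
side 136 [304.  214.9] yellow r 0.0572 ang 89.9
```

View pics/side5.png

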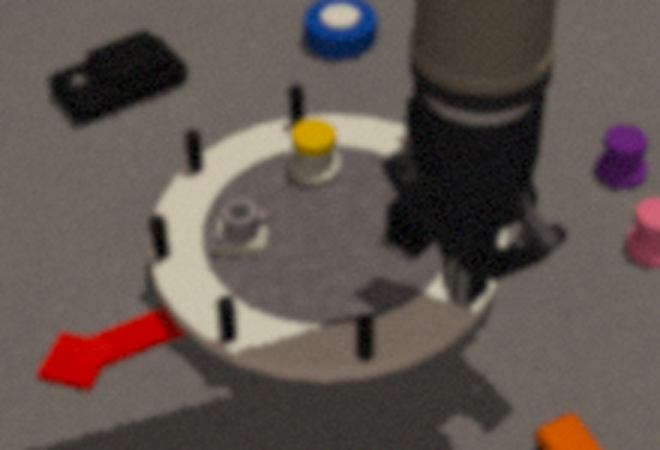

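View pics/top5.png

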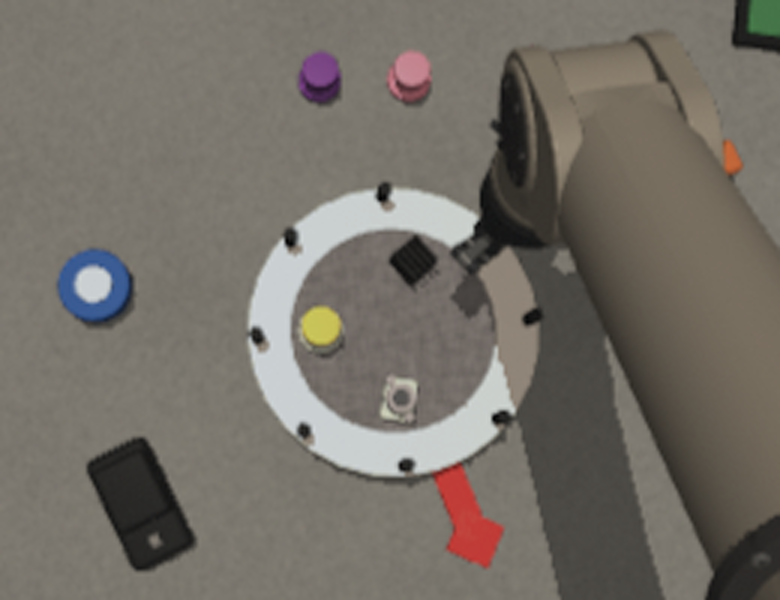

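The yellow part is now at 90° and needs to reach about 200°. The casting and heatsink are riding along undisturbed.

>>> {"name": "apply_moves", "arguments": {"moves": "1 -0.002 -0.0415 0 0 0 -0.6; 1 -0.002 -0.0415 0 0 0 -0.6; 1 -0.002 -0.0415 0 0 0 -0.6; 1 -0.002 -0.0415 0 0 0 -0.6; 1 -0.002 -0.0415 0 0 0 -0.6; 1 -0.002 -0.0415 0 0 0 -0.6; 1 -0.002 -0.0415 0 0 0 -0.6; 1 -0.001 -0.0415 0 0 0 -0.6; 1 -0.001 -0.0415 0 0 0 -0.6; 1 -0.001 -0.0415 0 0 0 -0.6; 1 -0.001 -0.0415 0 0 0 -0.6; 1 -0.001 -0.0415 0 0 0 -0.6"}}

```text
t: 9.75
eef_pos: [0.7046, -0.0946, 0.0476]
tool_rot: [0.0, 0.982, -0.188, -0.0]
contact_force: [0.8, -0.9, -0.3]
gripper_width: -0.002
```

```bash
python3 st.py 6
```

```text
r 0.1192 ang -22.0 toolx -21.7 z 0.0476 F [ 0.8 -0.9 -0.3] q7 -0.62 tilt [ 0.0004 -0.    ]
top 129 [340.1 220.2] yellow r 0.0623 ang 118.7
side 135 [291.1 219.4] yellow r 0.0552 ang 121.3
```

>>> {"name": "apply_moves", "arguments": {"moves": "1 -0.001 -0.0415 0 0 0 -0.6; 1 -0.001 -0.0415 0 0 0 -0.6; 1 -0.001 -0.0415 0 0 0 -0.6; 1 -0.001 -0.0415 0 0 0 -0.6; 1 -0.001 -0.0415 0 0 0 -0.6; 1 -0.001 -0.0415 0 0 0 -0.6; 1 -0.001 -0.0415 0 0 0 -0.6; 1 -0.001 -0.0415 0 0 0 -0.6; 1 -0.001 -0.0415 0 0 0 -0.6; 1 -0.001 -0.0415 0 0 0 -0.6; 1 -0.001 -0.0415 0 0 0 -0.6; 1 -0.001 -0.0415 0 0 0 -0.6"}}

```text
t: 10.85
eef_pos: [0.7119, -0.036, 0.0475]
tool_rot: [0.0, 0.998, 0.061, -0.0]
contact_force: [0.5, -0.4, -1.0]
gripper_width: 0.006
```

```bash
python3 st.py 7
```

```text
r 0.1187 ang 6.8 toolx 7.0 z 0.0475 F [ 0.5 -0.4 -1. ] q7 -0.27 tilt [ 0.0005 -0.0001]
top 131 [348.9 229.2] yellow r 0.0622 ang 147.4
side 147 [281.5 227.5] yellow r 0.0569 ang 154.1
```

View pics/top7.png

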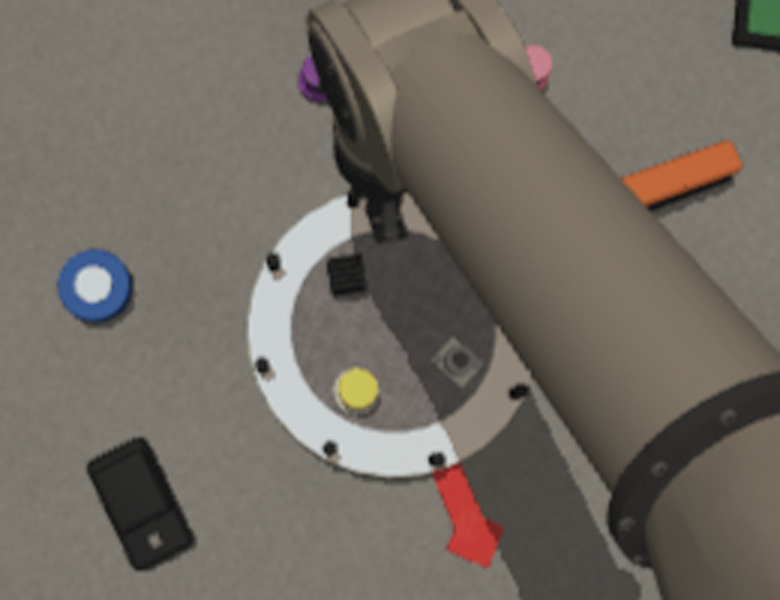

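View pics/side7.png

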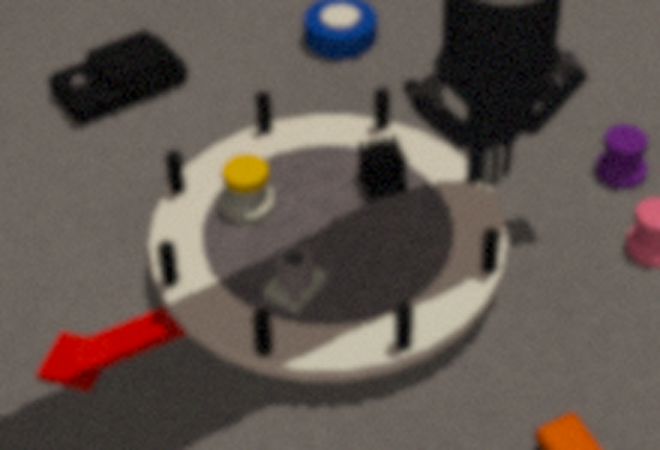

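>>> {"name": "apply_moves", "arguments": {"moves": "1 -0.001 -0.0415 0 0 0 -0.6; 1 -0.001 -0.0415 0 0 0 -0.6; 1 -0.001 -0.0415 0 0 0 -0.6; 1 -0.001 -0.0415 0 0 0 -0.6; 1 -0.001 -0.0415 0 0 0 -0.6; 1 -0.001 -0.0415 0 0 0 -0.6; 1 -0.001 -0.0415 0 0 0 -0.6; 1 -0.001 -0.0415 0 0 0 -0.6; 1 -0.001 -0.0415 0 0 0 -0.6; 1 -0.001 -0.0415 0 0 0 -0.6; 1 -0.001 -0.035 0 0 0 -0.5; 1 -0.001 -0.028 0 0 0 -0.4"}}

```text
t: 11.95
eef_pos: [0.6912, 0.0173, 0.0476]
tool_rot: [0.0, 0.954, 0.298, -0.0]
contact_force: [1.0, -0.1, -0.2]
gripper_width: 0.001
```

```bash
python3 st.py 8
```

```text
r 0.1182 ang 34.7 toolx 34.7 z 0.0476 F [ 1.  -0.1 -0.2] q7 0.06 tilt [ 0.0003 -0.0003]
side 131 [278.4 237.6] yellow r 0.06 ang -176.0
```

View pics/top8.png

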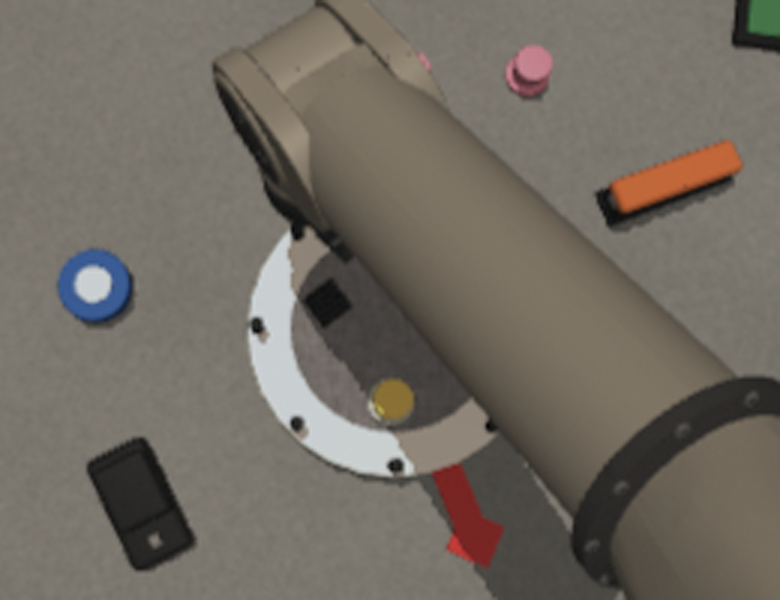

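>>> {"name": "apply_moves", "arguments": {"moves": "1 -0.001 -0.035 0 0 0 -0.5; 1 -0.001 -0.035 0 0 0 -0.5; 1 -0.001 -0.035 0 0 0 -0.5; 1 -0.001 -0.035 0 0 0 -0.5; 1 -0.001 -0.035 0 0 0 -0.5; 1 -0.001 -0.035 0 0 0 -0.5; 1 -0.001 -0.028 0 0 0 -0.4; 1 -0.001 -0.028 0 0 0 -0.4; 1 -0.001 -0.028 0 0 0 -0.4; 1 0 -0.021 0 0 0 -0.3; 1 0 -0.021 0 0 0 -0.3; 1 0 -0.014 0 0 0 -0.2"}}

```text
t: 13.05
eef_pos: [0.6616, 0.0474, 0.0477]
tool_rot: [-0.0, 0.888, 0.46, -0.0]
contact_force: [0.7, -0.6, 1.6]
gripper_width: -0.003
```

```bash
python3 st.py 9
```

```text
r 0.1186 ang 55.2 toolx 54.8 z 0.0477 F [ 0.7 -0.6  1.6] q7 0.3 tilt [-0. -0.]
side 149 [280.3 244.5] yellow r 0.0628 ang -157.2
```

View pics/top9.png

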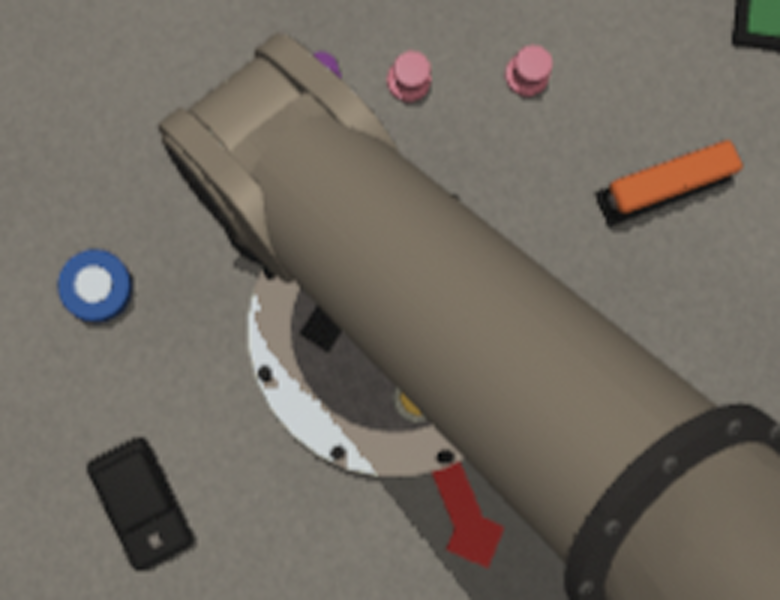

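View pics/side9.png

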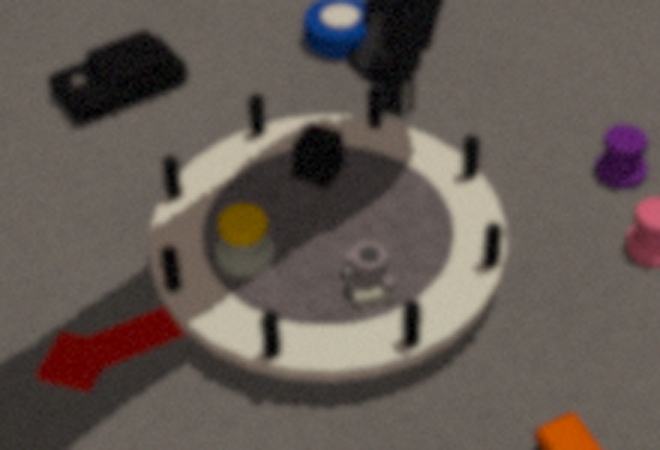

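Both estimates are close to the target, so I'll back off, rise and check with a clear view.

>>> {"name": "apply_moves", "arguments": {"moves": "1 0 0 0 0 0 0; 1 0.02 0.05 0 0 0 0; 1 0.02 0.06 0 0 0 0; 1 0 0 -0.1 0 0 0; 1 0 0 -0.2 0 0 0; 1 0 0 -0.25 0 0 0; 1 0 0 -0.25 0 0 0; 1 0 0 -0.25 0 0 0; 1 0 0 -0.25 0 0 0; 1 0 0 -0.2 0 0 0; 1 0 0 -0.1 0 0 0; 1 0 0 0 0 0 0"}}

```text
t: 14.15
eef_pos: [0.6771, 0.0443, 0.2437]
tool_rot: [0.001, 0.888, 0.459, 0.003]
contact_force: [0.9, -0.3, 0.8]
gripper_width: -0.001
```

```bash
python3 st.py 10
```

```text
r 0.1256 ang 48.6 toolx 54.7 z 0.2437 F [ 0.9 -0.3  0.8] q7 0.44 tilt [0.0009 0.0028]
side 148 [280.4 244.5] yellow r 0.0626 ang -157.0
```

View pics/top10.png

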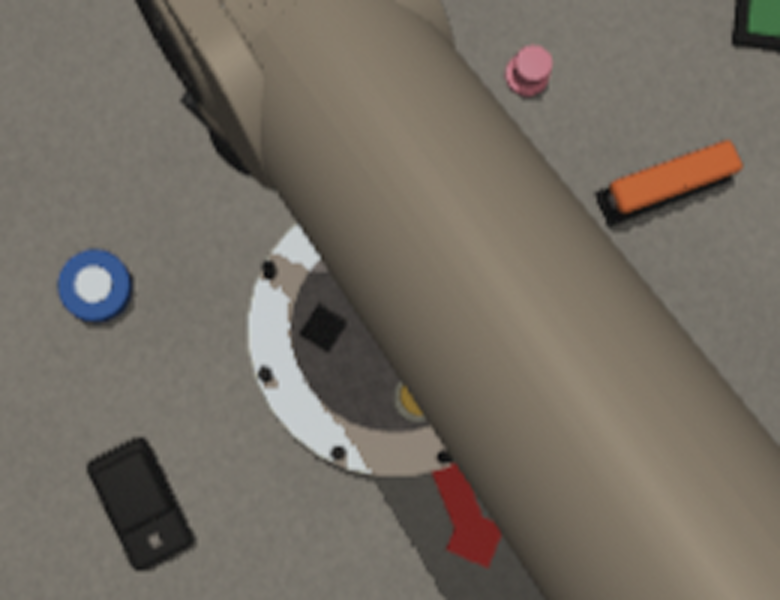

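>>> {"name": "apply_moves", "arguments": {"moves": "1 0.15 -0.14 0 0 0 0; 1 0.24 -0.23 0 0 0 0; 1 0.24 -0.23 0 0 0 0; 1 0.24 -0.23 0 0 0 0; 1 0.24 -0.23 0 0 0 0; 1 0.24 -0.23 0 0 0 0; 1 0.24 -0.23 0 0 0 0; 1 0.24 -0.23 0 0 0 0; 1 0.24 -0.23 0 0 0 0; 1 0.15 -0.14 0 0 0 0; 1 0 0 0 0 0 0"}}

```text
t: 15.17
eef_pos: [0.6162, 0.4152, 0.237]
tool_rot: [-0.002, 0.886, 0.464, -0.002]
contact_force: [-0.6, 0.2, 0.2]
gripper_width: 0.001
```

```bash
python3 st.py 11; sed -i 's/\.595,/.595,/' m1.py; python3 m1.py
```

```text
r 0.4657 ang 87.3 toolx 55.3 z 0.237 F [-0.6  0.2  0.2] q7 -0.06 tilt [-0.0022 -0.002 ]
top 128 [369.8 231.6] yellow r 0.0617 ang -163.5
side 168 [280.5 244.1] yellow r 0.062 ang -158.0
top platter (array([ 0.59492089, -0.04931158]), np.float64(0.12340995740434477))
yellow [(129, array([369.8, 231.6]), array([ 0.53474306, -0.06753085]))]
red 350 [ 0.43428682 -0.10891207] near base [ 0.39696937 -0.1201419 ]
casting [ 0.7221253  -0.28565141]
heatsink [0.58614617 0.00788507]
mouse [0.45685885 0.16731479]
stapler [ 0.73043232 -0.29980942]
tape [0.64101357 0.20920598]
peg_top [0.55159539 0.05557537]
side platter (array([ 0.59242284, -0.05077676]), np.float64(0.11897949023527912))
yellow [(174, array([280.5, 244.1]), array([ 0.53653484, -0.07339124]))]
red 576 [ 0.43733365 -0.11333641] near base [ 0.39601517 -0.1225079 ]
casting [ 0.61655401 -0.10007301]
heatsink [0.60031822 0.01194605]
mouse [0.44841321 0.15797814]
stapler [ 0.72128704 -0.2961248 ]
tape [0.64464451 0.21335088]
peg_top [0.56480626 0.05640457]
```

View pics/top11.png

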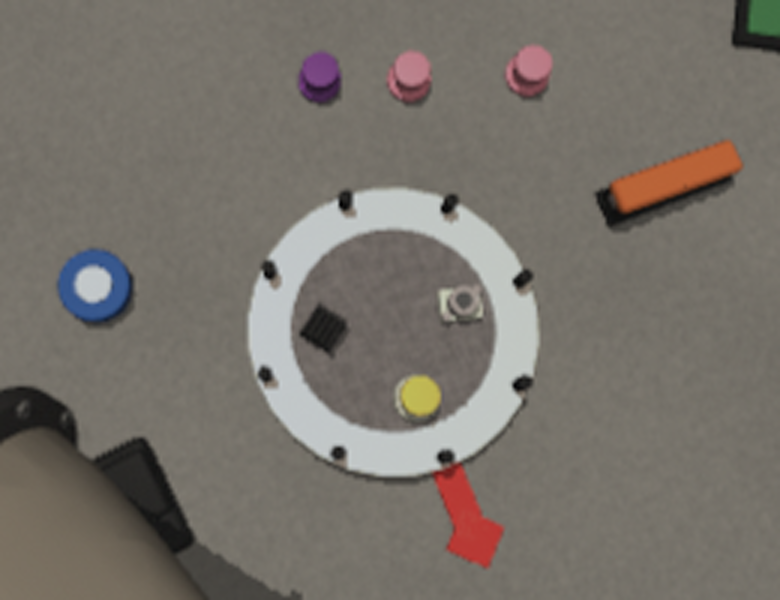

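Run:
```python
from h import *
o=bot.get_obs(); print(o["t"],o["contact_force"],abs(o["joint_vel"]).max())
print(bot.hand_in())
```

```text
15.9667 [-0.54651484 -0.06822466 -0.27006752] 0.0020696787899451936
the job is handed in; nothing more can be done
None
```

I turned the platter about 170° counter-clockwise with the shut fingers, pushing one rim peg from behind along its arc. I then backed off, lifted clear and moved the arm aside before handing in at about 16 s of the 51 s allowed. `hand_in` gives no verdict, so I don't know the official result.

**Line-up:** The yellow cap stands about 60 mm from the axis, on the arrow side. The two cameras disagree slightly: the top view puts it about 4 mm off the arrow's centre line and the side view about 0 mm. Both are inside the 14 mm limit.

**At rest:** The cap sat at the same pixel in pictures taken a moment apart, so the platter was still. The arm was still and the tool force was under 1 N, which is sensor noise.

**Other parts:** In the last pictures all three parts stand upright on the platter. The stapler and tape roll are where they began to within a few millimetres, apart from a net reading about 10 mm off for the stapler in the top view, where it looks unmoved.

**Weak or disagreeing checks:**
- The network mistook the stapler for the casting in the last top view, so I judged the casting by eye there.
- In the last top view the raised arm partly hid the mouse. Its measured position there and in the side view differed from the start by 7 to 11 mm. I put this down to the network reading, since the arm never came near the mouse at desk height.

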